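# Switch off the mains adapter at the lab power strip

### The arm

A 6-joint arm with a two-finger parallel gripper is mounted at the origin on the work surface. World frame = base frame: x ahead of the robot, y to its left, z up, the work surface at z = 0. Lengths are in m, angles in rad, forces in N, time in s.
With the tool pointing down it reaches from about 0.225 to 0.875 m from the base axis. Payload 3.4 kg.
Tool frame: the origin (TCP) lies where the fingers leave the gripper's body, on its centre line; the fingertips stand 73 mm ahead of it and the grasp point (between the pads) lies 54 mm ahead of it (manip.pinch_z is the distance from the TCP to the grasp point, in m); z points along the fingers, y is the line along which they close (so a half turn about z gives the same grasp; the last joint's range is limited). The gripper opens to 85 mm and grips with 20 to 120 N. Pads are 22 mm wide; open, the fingers measure 114 mm over their backs; the gripper's body (76 mm by 85 mm) begins 54 mm behind the grasp point. The pads swing forward as they close: fully open they stand 13 mm farther back than shut.
Start: joints at [1.17, 0.276, 1.505, -0, 1.361, -0.121], TCP at [0.159, 0.553, 0.304] pointing down, gripper open.
Joint ranges: [-2.89, 2.89], [-0.75, 2.08], [0.22, 2.7], [-1.18, 4.32], [0.11, 2.71], [-2.7, 2.7]. Speed limits (rad/s): [2.57, 2.57, 3.14, 3.14, 3.14, 3.14].

### API

Orientations are given as a unit quaternion [w, x, y, z].
In Python, from rig import readout, imaging, manip gives the robot as it stands. The module is installed in compiled form; this text tells all that it offers.
- The arm moves only by the tool servo_tool, never from a script. Its argument "moves" is a list of rows, each an object with "dp": the shift along the tool's x, y, z in units of 0.2 m (1.0 is 0.2 m), a list of three; "delta_rot": the turn, a rotation vector about the tool's x, y, z in units of 0.1 rad (1.0 is 0.1 rad), a list of three; "fingers": the opening, from 0 (shut) to 1 (fully open). In form: [{"dp": [dx, dy, dz], "delta_rot": [wx, wy, wz], "fingers": fingers}, ...]. A call has 1 to 5 rows; each row shifts and turns the commanded pose from where the row before left it, along the tool's axes as they then stand; what a row does not reach is not made up. A row lasts 1/10 s, in which the tool goes at most 50 mm and 8.59 degrees, less where a joint would pass 70% of its speed; a pose out of reach is approached as far as the arm can. A call with a number of a shift or a turn outside -1 to 1 is refused whole. A call with a gripper value outside its range is refused whole. The fingers move at their own pace and stop on an object; "force" is the grip in N (left out, the last holds). Time passes only in rows, so rows that do not move let the fingers close. It gives the time, the measured TCP pose, the force, the opening and the grip force at its end, in the units of the state.
- readout.get_state(): the state, without advancing time (a new reading comes with each control period).
- imaging.get_image(name): name is "side" or "top" or "wrist"; returns (picture, depth): 420x560x3 uint8, red, green, blue; 420x560 float32, m along the optical axis (not along the pixel's ray), 0 where there is no reading.
- imaging.calibration(name): a dict with "intrinsics" (3x3 intrinsics, pixels), "dist" ([k1, k2, p1, p2, k3] as OpenCV has them; the pictures are not rectified), "R" (3x3) and "t" (3): a world point X has camera coordinates R X + t; the wrist camera has in their place "hand_eye" (4x4, takes a point from camera to tool coordinates, whose origin is the TCP and whose axes are the flange's). Camera axes: x right, y down, z forward; pixel columns grow to the right and rows downward; lengths in m; the calibration is good to about 2 mm. A picture is of the moment at which its call begins: read the wrist's pose just before it. calibration takes no time and is no camera call.
- manip.sign_off(): hands the job in; it is judged then, once.
The state is a dict: "clock": time; "qpos": joint angles; "qd": joint speeds; "effort": joint torques, N m; "position": TCP position; "ee_rot": TCP orientation; "contact_force": force on the tool from outside, world axes, zero at the start; "moment": the same for the moment, N m; "width": finger opening in m; "gripper_force": force on a finger pad.
Only numpy, scipy, OpenCV 4.12 (cv2) and the standard library are available. Lean on these libraries where they do the work, as an engineer would, in place of code of your own. Each camera call takes 0.05 s, during which the arm holds its last target. There are 200 camera calls.

### The job

Switch off the outlet that the mains adapter (the big upright block) is plugged into: with the fingertips, gently press down the raised outer end of that outlet's rocker switch until it has gone fully over, then take the hand away. Leave the other outlets switched on and everything plugged in, and do not disturb the things standing about.

Things in the scene. Friction and masses are not known exactly. Their poses are not given: they have to be found in the camera images.
- strip: white power strip, 100 (x) by 296 (y) by 45 mm high, screwed to the optical table by an ear at each end (it stays put). Origin at the centre of its underside, z up. Outlets 1 to 4 lie along its y at +96, +32, -32, -96 mm, all at x = +20 mm; each has its own rocker switch beside it, at the same y, centred at x = -30 mm
- outlet1 (a point): point at the centre of round outlet 1, level with the top face of the strip
- outlet2 (a point): point at the centre of round outlet 2, level with the top face of the strip
- outlet3 (a point): point at the centre of round outlet 3, level with the top face of the strip
- outlet4 (a point): point at the centre of round outlet 4, level with the top face of the strip
- rocker1 (a joint): angle (rad) of the grey rocker switch of outlet 1, a shallow V 28 mm long (strip x) by 21 mm wide (strip y), pivoted at its middle about the strip's y: -0.19 = ON (end next to the outlet is down, outer end stands up), +0.19 = OFF (outer end, away from the outlet, is down). It yields to about 4 N at the outer end (5 mm travel), snaps over past 0 and stays
- rocker2 (a joint): angle (rad) of the grey rocker switch of outlet 2, a shallow V 28 mm long (strip x) by 21 mm wide (strip y), pivoted at its middle about the strip's y: -0.19 = ON (end next to the outlet is down, outer end stands up), +0.19 = OFF (outer end, away from the outlet, is down). It yields to about 4 N at the outer end (5 mm travel), snaps over past 0 and stays
- rocker3 (a joint): angle (rad) of the grey rocker switch of outlet 3, a shallow V 28 mm long (strip x) by 21 mm wide (strip y), pivoted at its middle about the strip's y: -0.19 = ON (end next to the outlet is down, outer end stands up), +0.19 = OFF (outer end, away from the outlet, is down). It yields to about 4 N at the outer end (5 mm travel), snaps over past 0 and stays
- rocker4 (a joint): angle (rad) of the grey rocker switch of outlet 4, a shallow V 28 mm long (strip x) by 21 mm wide (strip y), pivoted at its middle about the strip's y: -0.19 = ON (end next to the outlet is down, outer end stands up), +0.19 = OFF (outer end, away from the outlet, is down). It yields to about 4 N at the outer end (5 mm travel), snaps over past 0 and stays
- off_end1 (a point): point on the face of rocker 1 where a finger presses to switch OFF: on its outer half, 12 mm from the pivot and 2 mm from the outer end; moves with the rocker: about 7.5 mm above the strip's top face while ON, 3 mm above it when fully OFF. Its face there is then level
- off_end2 (a point): point on the face of rocker 2 where a finger presses to switch OFF: on its outer half, 12 mm from the pivot and 2 mm from the outer end; moves with the rocker: about 7.5 mm above the strip's top face while ON, 3 mm above it when fully OFF. Its face there is then level
- off_end3 (a point): point on the face of rocker 3 where a finger presses to switch OFF: on its outer half, 12 mm from the pivot and 2 mm from the outer end; moves with the rocker: about 7.5 mm above the strip's top face while ON, 3 mm above it when fully OFF. Its face there is then level
- off_end4 (a point): point on the face of rocker 4 where a finger presses to switch OFF: on its outer half, 12 mm from the pivot and 2 mm from the outer end; moves with the rocker: about 7.5 mm above the strip's top face while ON, 3 mm above it when fully OFF. Its face there is then level
- adapter: mains adapter: the biggest, tallest plugged-in thing, an upright black block with cooling ribs on its sides and a paper label and a low-voltage jack on top, 58 (x, from -24 to +34) by 46 (y) by 60 mm high. Loose in its outlet by a round plug 37 mm across and 16 mm deep. Origin at the centre of the plug, on the underside of the housing, level with the strip's top face; axes as the strip's
- charger: small black charger cube with two flat sockets on top, 34 x 34 x 36 mm high, plugged in. Loose in its outlet by a round plug 37 mm across and 16 mm deep. Origin at the centre of the plug, on the underside of the housing, level with the strip's top face; axes as the strip's
- timer: plug-in time switch: square black base 54 x 52 x 24 mm with a round dial 48 mm across on top, 36 mm high in all. Loose in its outlet by a round plug 37 mm across and 16 mm deep. Origin at the centre of the plug, on the underside of the housing, level with the strip's top face; axes as the strip's
- cover: flat black round outlet cover, 45 mm across, 5 mm high with a thin rib across, closing the unused outlet. Loose in its outlet by a round plug 37 mm across and 16 mm deep. Origin at the centre of the plug, on the underside of the housing, level with the strip's top face; axes as the strip's
- jar: small glass jar with white lid, 56 mm across, 75 mm high, standing beside the strip; origin at the centre of its underside
- mount: steel post, 20 mm thick on a 48 mm round foot, with a small ring-shaped lens mount on top, 97 mm high in all, standing beside the strip; origin at the centre of its underside
- driver: hex driver, 18 mm thick black handle and thin steel shaft, 170 mm long, lying on the table behind the strip; origin under its middle, shaft along its +x
Things that resemble listed ones, but are neither listed nor needed, are in the scene too. What is shaped like the adapter but blue is not meant.

How it is judged:
On the way:
1. the rocker of the adapter's outlet has gone fully over to off, the other three still on (((horizontal distance between adapter and outlet1 below 0.02 m and value of joint rocker1 above 0.15 rad and value of joint each of rocker2, rocker3, rocker4 below -0.12 rad) or (horizontal distance between adapter and outlet2 below 0.02 m and value of joint rocker2 above 0.15 rad and value of joint each of rocker1, rocker3, rocker4 below -0.12 rad) or (horizontal distance between adapter and outlet3 below 0.02 m and value of joint rocker3 above 0.15 rad and value of joint each of rocker1, rocker2, rocker4 below -0.12 rad) or (horizontal distance between adapter and outlet4 below 0.02 m and value of joint rocker4 above 0.15 rad and value of joint each of rocker1, rocker2, rocker3 below -0.12 rad))), for 0.1 s.
At the end, for the whole second after the job is handed in: the rocker of the outlet holding the adapter is fully off (joint above 0.15 rad), the other three fully on (below -0.12 rad), the four plugged-in things within 6 mm and the jar, lens mount and driver within 20 mm of where they were, and the hand clear (((horizontal distance between adapter and outlet1 below 0.02 m and value of joint rocker1 above 0.15 rad and value of joint each of rocker2, rocker3, rocker4 below -0.12 rad) or (horizontal distance between adapter and outlet2 below 0.02 m and value of joint rocker2 above 0.15 rad and value of joint each of rocker1, rocker3, rocker4 below -0.12 rad) or (horizontal distance between adapter and outlet3 below 0.02 m and value of joint rocker3 above 0.15 rad and value of joint each of rocker1, rocker2, rocker4 below -0.12 rad) or (horizontal distance between adapter and outlet4 below 0.02 m and value of joint rocker4 above 0.15 rad and value of joint each of rocker1, rocker2, rocker3 below -0.12 rad)) and distance of each of adapter, charger, timer, cover from where it was at the start of the episode below 0.006 m and distance of each of jar, mount, driver from where it was at the start of the episode below 0.02 m); the robot touches nothing.
It fails at once if another outlet's rocker is pushed out of its on position ((not (horizontal distance between adapter and outlet1 below 0.02 m) and value of joint rocker1 above -0.08 rad) or (not (horizontal distance between adapter and outlet2 below 0.02 m) and value of joint rocker2 above -0.08 rad) or (not (horizontal distance between adapter and outlet3 below 0.02 m) and value of joint rocker3 above -0.08 rad) or (not (horizontal distance between adapter and outlet4 below 0.02 m) and value of joint rocker4 above -0.08 rad)).
It fails at once if something plugged in is lifted, pulled or pushed by 6 mm or more (distance of any of adapter, charger, timer, cover from where it was at the start of the episode above 0.006 m).
It fails at once if the jar, the lens mount or the driver is pushed 20 mm, tipped over or lifted (distance of any of jar, mount, driver from where it was at the start of the episode above 0.02 m or angle between any of jar, mount's own z axis and vertical above 0.35 rad).
It fails at once if the strip or its switches are pressed harder than 50 N, as by a blow (contact force between any of the fingers, the arm and strip above 50 N).
It also fails if it takes over 32 s, if anything falls off the work surface, if the arm or the gripper's body presses on something with over 40 N, if the wrist force passes 120 N, or if a joint passes its speed limit or range.

## Working session

There is one attempt and no reset: what is moved stays moved. The work goes in short steps, Python scripts to look and compute and a tool call to move; the robot and the scene stay as the last step left them, time stands still between calls to the robot, and variables do not carry over. Pictures are saved under pics/ and viewed, at most 10 in all, crops included, and the job is handed in when it is done.

Besides the shell and the picture viewer there is one more tool, called in YAML: its name, and indented under it one key for each argument. servo_tool: Moves the arm, as the interface text tells. Its arguments: {"type":"object","properties":{"moves":{"type":"array"},"force":{"type":"number"}},"required":["moves"]}

```bash
mkdir -p pics; python3 - <<'E'
from rig import readout, imaging
import numpy as np, cv2
s=readout.get_state(); print(s)
for n in("top","side"):
    im,d=imaging.get_image(n); cv2.imwrite(f"pics/{n}0.png",im[:,:,::-1]); np.save(f"{n}0.npy",d)
    c=imaging.calibration(n); print(n,c)
E
```

```text
{'clock': 0.0, 'qpos': array([ 1.17000638e+00,  2.76586544e-01,  1.50615773e+00,  9.92569216e-06,
        1.36068607e+00, -1.21050633e-01]), 'qd': array([ 0.00039448,  0.00080017,  0.00112034, -0.00148688,  0.00069271,
       -0.00062443]), 'effort': array([ 2.38090269e-05, -4.16760743e+01, -2.45808828e+01,  1.02740984e-05,
        1.08817298e-02, -1.78116449e-05]), 'position': array([0.158632  , 0.55226465, 0.30303461]), 'ee_rot': array([-2.41722182e-04,  1.39415017e-01,  9.90233613e-01, -8.86490800e-04]), 'contact_force': array([ 0.50566775, -0.38449008,  0.67318299]), 'moment': array([-0.02173798,  0.01787626,  0.00576473]), 'gripper_force': 0.0, 'width': 0.08554188664873848}
top {'intrinsics': array([[450.74478923,   0.        , 275.96733811],
       [  0.        , 450.74478923, 205.23979951],
       [  0.        ,   0.        ,   1.        ]]), 'dist': array([-0.12731911,  0.        ,  0.        ,  0.        ,  0.        ]), 'R': array([[ 0.0147749 , -0.99963312,  0.02270068],
       [-0.98342072, -0.01863151, -0.1803789 ],
       [ 0.18073567, -0.01965924, -0.98333521]]), 't': array([0.01566934, 0.65151078, 0.85363638])}
side {'intrinsics': array([[446.32261288,   0.        , 282.23709318],
       [  0.        , 446.32261288, 211.84986189],
       [  0.        ,   0.        ,   1.        ]]), 'dist': array([-0.02225146,  0.        ,  0.        ,  0.        ,  0.        ]), 'R': array([[ 0.99805818, -0.06167273,  0.00873731],
       [-0.03494102, -0.67045266, -0.74112911],
       [ 0.05156541,  0.73938468, -0.67130567]]), 't': array([-0.6313401 ,  0.09118909,  1.07235074])}
```

View pics/top0.png

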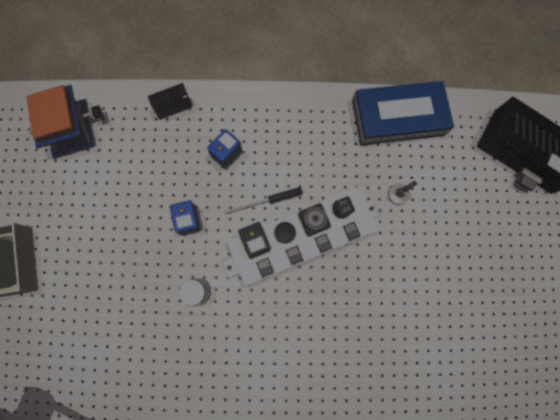

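View pics/side0.png

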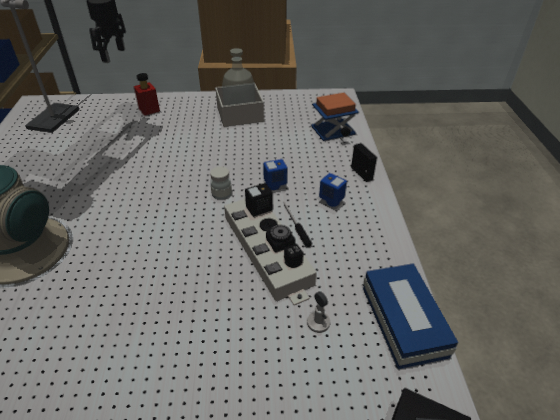

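```bash
cat > h.py <<'E'
import numpy as np, cv2
from rig import imaging
def ray(n,uv,z):
    "pixel -> world point at height z"
    c=imaging.calibration(n); K,D,R,t=c["intrinsics"],c["dist"],c["R"],c["t"]
    q=cv2.undistortPoints(np.array([[uv]],float),K,D)[0,0]
    d=R.T@np.r_[q,1]; o=-R.T@t
    return o+d*(z-o[2])/d[2]
E
python3 - <<'E'
import cv2
im=cv2.imread("pics/top0.png")[180:300,220:390]
im=cv2.convertScaleAbs(im,alpha=1.5)
cv2.imwrite("pics/crop1.png",cv2.resize(im,None,fx=4.7,fy=4.7,interpolation=cv2.INTER_CUBIC))
E
```

```text
(no output)
```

View pics/crop1.png

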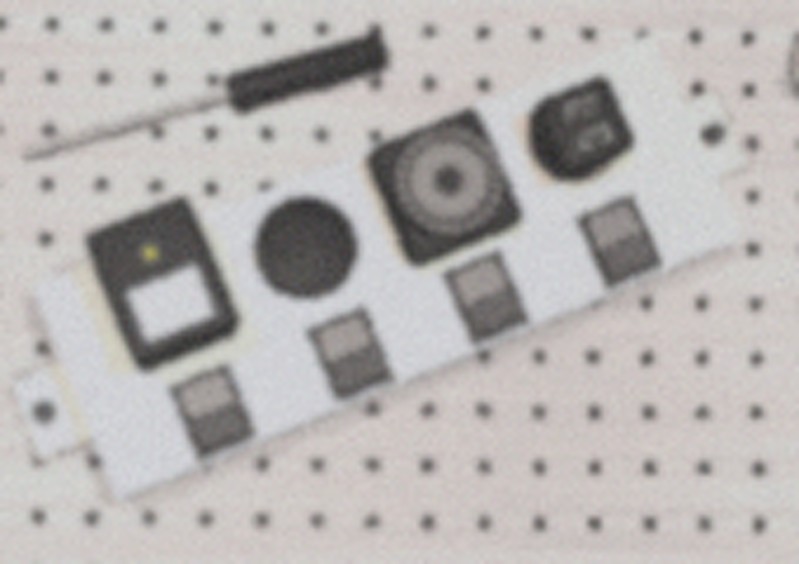

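Candidates for the adapter, by pixel in the top picture:
- black ribbed block with label and jack: (255,240)
- time switch: (315,219)
- charger: (343,208)
- blue lookalikes: (225,148) and (185,217)
- black box: (170,100)

The block at (255,240) on the strip is the adapter. In the crop it is the leftmost unit, so it is in outlet 1, and its rocker is at crop (212,412).

```bash
python3 - <<'E'
import numpy as np
from h import *
P=np.array([ray("top",(220+u/4.7,180+v/4.7),0.050)[:2] for u,v in[(212,412),(350,353),(486,297),(620,241)]])
print(P,np.linalg.norm(np.diff(P,axis=0),axis=1))
# fit
yy=np.array([96,32,-32,-96])/1e3
d=(P-P.mean(0)).T@yy; ydir=d/np.linalg.norm(d); xdir=np.array([ydir[1],-ydir[0]])
pc=P.mean(0); print("ydir",ydir,"xdir",xdir,"yaw",np.arctan2(xdir[1],xdir[0]))
off=[pc+yy[i]*ydir-0.012*xdir for i in range(4)]; print("off_end",off)
print("origin",pc+.03*xdir)
for n,c in(("adapter",(165,283,.105)),("cover",(305,247,.05)),("timer",(447,180,.081))):
    p=ray("top",(220+c[0]/4.7,180+c[1]/4.7),c[2])[:2]-pc-.03*xdir; print(n,p@xdir,p@ydir)
for n,u,v,z in(("jar",194,292,.075),("mount",404,190,.08)): print(n,ray("top",(u,v),z))
# depth check around rockers
dep=np.load("top0.npy"); c=imaging.calibration("top")
for (u,v) in [(212,412),(350,353),(486,297),(620,241),(120,450),(165,283)]:
    a,b=220+u/4.7,180+v/4.7
    z=dep[int(b),int(a)]; q=cv2.undistortPoints(np.array([[[a,b]]]),c["intrinsics"],c["dist"])[0,0]
    print(c["R"].T@(np.r_[q,1]*z-c["t"]))
# Side cam check: project off_end1
s=imaging.calibration("side"); X=np.r_[off[0],.0525]
print(cv2.projectPoints(X[None],cv2.Rodrigues(s["R"])[0],s["t"],s["intrinsics"],s["dist"])[0])
E
```

```text
[[ 0.52559498  0.04629301]
 [ 0.55163094 -0.01223733]
 [ 0.57656425 -0.0707023 ]
 [ 0.60176252 -0.12928451]] [0.06405991 0.0635596  0.06377169]
ydir [-0.39740984  0.91764122] xdir [0.91764122 0.39740984] yaw 0.4086924893835232
off_end [array([0.51472513, 0.04184186]), array([ 0.54015936, -0.01688718]), array([ 0.56559359, -0.07561622]), array([ 0.59102782, -0.13434526])]
origin [ 0.59141741 -0.02956049]
adapter 0.02259434944363903 0.09444272805617165
cover 0.01981961036137401 0.031860682764050366
timer 0.020146306342877597 -0.03149753881718957
jar [0.4749845  0.18267458 0.075     ]
mount [ 0.68359399 -0.23177508  0.08      ]
[0.52587153 0.046305   0.04363674]
[ 0.55201079 -0.01256718  0.04473734]
[ 0.57662341 -0.07077776  0.04940654]
[ 0.60247014 -0.13034911  0.04444903]
[0.50898133 0.08520717 0.04527994]
[0.57494057 0.06616159 0.10189772]
[[[233.42712035 214.39430831]]]
```

servo_tool:
  moves:
    - {"dp":[0,0,0],"delta_rot":[0,0,-1],"fingers":0}
    - {"dp":[0,0,0],"delta_rot":[0,0,-1],"fingers":0}
    - {"dp":[0,0,0],"delta_rot":[0,0,-1],"fingers":0}
    - {"dp":[0,0,0],"delta_rot":[0,0,-1],"fingers":0}
    - {"dp":[0,0,0],"delta_rot":[0,0,-1],"fingers":0}
  force: 20

```text
clock: 0.6
position: [0.1587, 0.5524, 0.3034]
ee_rot: [-0.0, -0.112, 0.994, -0.0]
contact_force: [0.5, 0.2, -0.8]
width: 0.0123
gripper_force: 0.0
```

servo_tool:
  moves:
    - {"dp":[0,0,0],"delta_rot":[0,0,-1],"fingers":0}
    - {"dp":[0,0,0],"delta_rot":[0,0,-0.9],"fingers":0}
    - {"dp":[0,0,0],"delta_rot":[0,0,0],"fingers":0}
    - {"dp":[0,0,0],"delta_rot":[0,0,0],"fingers":0}

```text
clock: 1.0
position: [0.1587, 0.5525, 0.3036]
ee_rot: [-0.0, -0.203, 0.979, -0.0]
contact_force: [0.3, 0.2, 1.2]
width: 0.0004
gripper_force: 0.0
```

```bash
cat > w.py <<'E'
import numpy as np
from rig import readout
from scipy.spatial.transform import Rotation as Ro
s=readout.get_state(); q=s["ee_rot"]; R=Ro.from_quat(np.r_[q[1:],q[0]]).as_matrix()
T=np.array([.5142,.0416,.049+.073])   # TCP when tips near the off height
print("t",s["clock"],"p",s["position"],"F",s["contact_force"],"w",s["width"],"q6",s["qpos"][5])
print("yaw tool x",np.arctan2(R[1,0],R[0,0])%(2*np.pi),"want",.4087+np.pi,"tilt z",R[:,2])
print("dp units to target",R.T@(T-s["position"])/.2)
E
python3 w.py
```

```text
t 1.0 p [0.15874953 0.55252774 0.30357201] F [0.26633196 0.24591865 1.1950853 ] w 0.00036893121478274695 q6 -0.8090736679292266
yaw tool x 3.5498673450401714 want 3.550292653589793 tilt z [-2.58335820e-04 -5.95082721e-04 -9.99999790e-01]
dp units to target [-0.61734561 -3.04987896  0.90892096]
```

servo_tool:
  moves:
    - {"dp":[-0.04,-0.2,0],"delta_rot":[0,0,0],"fingers":0}
    - {"dp":[-0.04,-0.2,0],"delta_rot":[0,0,0],"fingers":0}
    - {"dp":[-0.04,-0.2,0],"delta_rot":[0,0,0],"fingers":0}
    - {"dp":[-0.04,-0.2,0],"delta_rot":[0,0,0],"fingers":0}
    - {"dp":[-0.04,-0.2,0],"delta_rot":[0,0,0],"fingers":0}

```text
clock: 1.5
position: [0.2758, 0.3838, 0.3039]
ee_rot: [0.0, -0.203, 0.979, 0.0]
contact_force: [0.5, -0.2, -0.2]
width: 0.0004
gripper_force: 0.0
```

servo_tool:
  moves:
    - {"dp":[-0.04,-0.2,0],"delta_rot":[0,0,0],"fingers":0}
    - {"dp":[-0.04,-0.2,0],"delta_rot":[0,0,0],"fingers":0}
    - {"dp":[-0.04,-0.2,0],"delta_rot":[0,0,0],"fingers":0}
    - {"dp":[-0.04,-0.2,0],"delta_rot":[0,0,0],"fingers":0}
    - {"dp":[-0.04,-0.2,0],"delta_rot":[0,0,0],"fingers":0}

```text
clock: 2.0
position: [0.3923, 0.2162, 0.304]
ee_rot: [0.0, -0.203, 0.979, 0.0]
contact_force: [0.5, -0.1, 0.6]
width: 0.0001
gripper_force: 0.0
```

servo_tool:
  moves:
    - {"dp":[-0.04,-0.2,0],"delta_rot":[0,0,0],"fingers":0}
    - {"dp":[-0.04,-0.2,0],"delta_rot":[0,0,0],"fingers":0}
    - {"dp":[-0.04,-0.2,0],"delta_rot":[0,0,0],"fingers":0}
    - {"dp":[-0.04,-0.2,0],"delta_rot":[0,0,0],"fingers":0}
    - {"dp":[-0.04,-0.2,0],"delta_rot":[0,0,0],"fingers":0}

```text
clock: 2.5
position: [0.5088, 0.0487, 0.3039]
ee_rot: [0.0, -0.203, 0.979, 0.0]
contact_force: [0.6, 0.5, 0.2]
width: -0.0
gripper_force: 0.0
```

servo_tool:
  moves:
    - {"dp":[0,0,0],"delta_rot":[0,0,0],"fingers":0}
    - {"dp":[0,0,0],"delta_rot":[0,0,0],"fingers":0}

```text
clock: 2.7
position: [0.5082, 0.0497, 0.3035]
ee_rot: [-0.001, -0.202, 0.979, 0.0]
contact_force: [-0.1, 0.4, -0.2]
width: -0.0001
gripper_force: 0.0
```

```bash
python3 w.py
```

```text
t 2.7 p [0.50824096 0.04966608 0.30347722] F [-0.142417    0.41025647 -0.15844629] w -0.00012983133466537466 q6 -2.01724123275634
yaw tool x 3.5486010857556494 want 3.550292653589793 tilt z [-1.24256940e-03  6.84508871e-04 -9.99998994e-01]
dp units to target [-0.01218537 -0.04984728  0.90732056]
```

servo_tool:
  moves:
    - {"dp":[-0.012,-0.05,0.2],"delta_rot":[0,0,0],"fingers":0}
    - {"dp":[0,0,0.2],"delta_rot":[0,0,0],"fingers":0}
    - {"dp":[0,0,0.2],"delta_rot":[0,0,0],"fingers":0}
    - {"dp":[0,0,0.15],"delta_rot":[0,0,0],"fingers":0}
    - {"dp":[0,0,0],"delta_rot":[0,0,0],"fingers":0}

```text
clock: 3.2
position: [0.5105, 0.0435, 0.1504]
ee_rot: [-0.005, -0.204, 0.979, 0.001]
contact_force: [-0.1, -0.8, -0.6]
width: 0.0001
gripper_force: 0.0
```

```bash
python3 w.py; python3 - <<'E'
from rig import imaging
import cv2, numpy as np
im,_=imaging.get_image("side"); a=cv2.resize(im[130:270,160:340],None,fx=3,fy=3,interpolation=cv2.INTER_CUBIC)
b,_=imaging.get_image("wrist"); b=cv2.resize(b,None,fx=.45,fy=.45)
o=np.zeros((420,a.shape[1]+b.shape[1],3),np.uint8); o[:,:a.shape[1]]=a; o[:b.shape[0],a.shape[1]:]=b
cv2.imwrite("pics/c2.png",cv2.convertScaleAbs(o[:,:,::-1],alpha=1.4))
E
```

```text
t 3.2 p [0.51048305 0.0435081  0.15038561] F [-0.11557667 -0.78084933 -0.63432169] w 7.132051803022718e-05 q6 -2.03335495645591
yaw tool x 3.5526988824557777 want 3.550292653589793 tilt z [-9.89719300e-03  9.97142185e-04 -9.99950524e-01]
dp units to target [-0.01445423 -0.0168628   0.14172759]
```

View pics/c2.png

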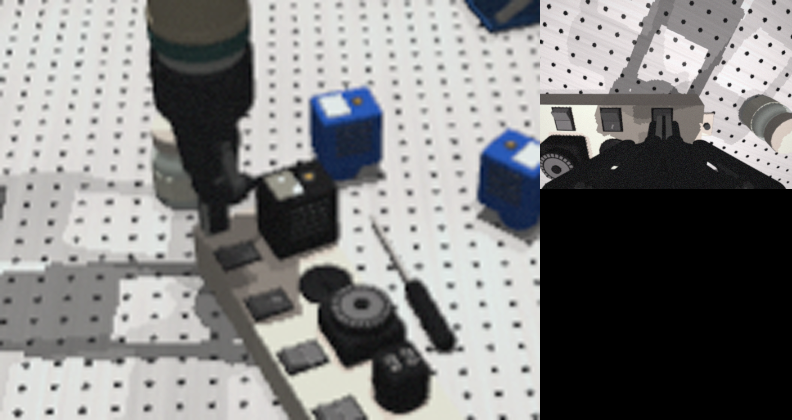

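```bash
python3 w.py
```

```text
t 3.3 p [0.5139974  0.0430372  0.15435726] F [0.12787197 0.49375762 0.66001562] w -0.00023882284729298352 q6 -2.0337498392422657
yaw tool x 3.552720591298598 want 3.550292653589793 tilt z [-5.01233315e-04  3.46462907e-04 -9.99999814e-01]
dp units to target [ 0.00189132 -0.00707584  0.16178325]
```

servo_tool:
  moves:
    - {"dp":[0,-0.007,0.03],"delta_rot":[0,0,0],"fingers":0}
    - {"dp":[0,0,0.03],"delta_rot":[0,0,0],"fingers":0}
    - {"dp":[0,0,0.03],"delta_rot":[0,0,0],"fingers":0}
    - {"dp":[0,0,0.02],"delta_rot":[0,0,0],"fingers":0}
    - {"dp":[0,0,0],"delta_rot":[0,0,0],"fingers":0}

```text
clock: 3.8
position: [0.5145, 0.0408, 0.1314]
ee_rot: [-0.001, -0.204, 0.979, 0.0]
contact_force: [0.7, -0.3, 0.7]
width: 0.0001
gripper_force: 0.0
```

servo_tool:
  moves:
    - {"dp":[0,0,0.005],"delta_rot":[0,0,0],"fingers":0}
    - {"dp":[0,0,0.005],"delta_rot":[0,0,0],"fingers":0}
    - {"dp":[0,0,0.005],"delta_rot":[0,0,0],"fingers":0}
    - {"dp":[0,0,0.005],"delta_rot":[0,0,0],"fingers":0}
    - {"dp":[0,0,0],"delta_rot":[0,0,0],"fingers":0}

```text
clock: 4.3
position: [0.5148, 0.0408, 0.1278]
ee_rot: [-0.0, -0.204, 0.979, 0.0]
contact_force: [0.6, 0.6, -0.0]
width: -0.0003
gripper_force: 0.0
```

```bash
python3 w.py
```

```text
t 4.3 p [0.51482609 0.04080328 0.12780729] F [ 0.60232111  0.6169199  -0.00611972] w -0.0002528263744641954 q6 -2.036820091729918
yaw tool x 3.5518116357958105 want 3.550292653589793 tilt z [-1.51941820e-04  8.72592247e-05 -9.99999985e-01]
dp units to target [0.00127901 0.00489749 0.02903729]
```

servo_tool:
  moves:
    - {"dp":[0.003,0,0.006],"delta_rot":[0,0,0],"fingers":0}
    - {"dp":[0,0,0.006],"delta_rot":[0,0,0],"fingers":0}
    - {"dp":[0,0,0.006],"delta_rot":[0,0,0],"fingers":0}
    - {"dp":[0,0,0],"delta_rot":[0,0,0],"fingers":0}

```text
clock: 4.7
position: [0.5139, 0.0405, 0.1241]
ee_rot: [-0.0, -0.204, 0.979, 0.0]
contact_force: [-0.6, -0.2, 0.6]
width: 0.0002
gripper_force: 0.6
```

servo_tool:
  moves:
    - {"dp":[0,0,0.005],"delta_rot":[0,0,0],"fingers":0}
    - {"dp":[0,0,0.005],"delta_rot":[0,0,0],"fingers":0}
    - {"dp":[0,0,0],"delta_rot":[0,0,0],"fingers":0}

```text
clock: 5.0
position: [0.5145, 0.0407, 0.1221]
ee_rot: [0.0, -0.204, 0.979, 0.0]
contact_force: [-0.4, 0.4, 0.4]
width: 0.0004
gripper_force: 0.0
```

servo_tool:
  moves:
    - {"dp":[0,0,0.005],"delta_rot":[0,0,0],"fingers":0}
    - {"dp":[0,0,0.005],"delta_rot":[0,0,0],"fingers":0}
    - {"dp":[0,0,0],"delta_rot":[0,0,0],"fingers":0}

```text
clock: 5.3
position: [0.5145, 0.0406, 0.1207]
ee_rot: [0.0, -0.204, 0.979, 0.0]
contact_force: [-0.6, -0.5, 4.2]
width: -0.0
gripper_force: 1.7
```

```bash
python3 w.py; python3 - <<'E'
from rig import imaging
import cv2, numpy as np
im,_=imaging.get_image("side"); a=cv2.resize(im[170:270,200:300],None,fx=4,fy=4,interpolation=cv2.INTER_CUBIC)
b,_=imaging.get_image("wrist"); b=cv2.resize(b[190:390,100:300],None,fx=2,fy=2)
cv2.imwrite("pics/c3.png",cv2.convertScaleAbs(np.hstack([a,b])[:,:,::-1],alpha=1.6))
E
```

```text
t 5.3 p [0.51452414 0.04059536 0.12065021] F [-0.60418564 -0.50306275  4.21564924] w -1.2212362930245755e-05 q6 -2.037332749042917
yaw tool x 3.551783435236056 want 3.550292653589793 tilt z [ 5.05308854e-04  1.22307640e-04 -9.99999865e-01]
dp units to target [-0.00052036  0.00525222 -0.00674915]
```

View pics/c3.png

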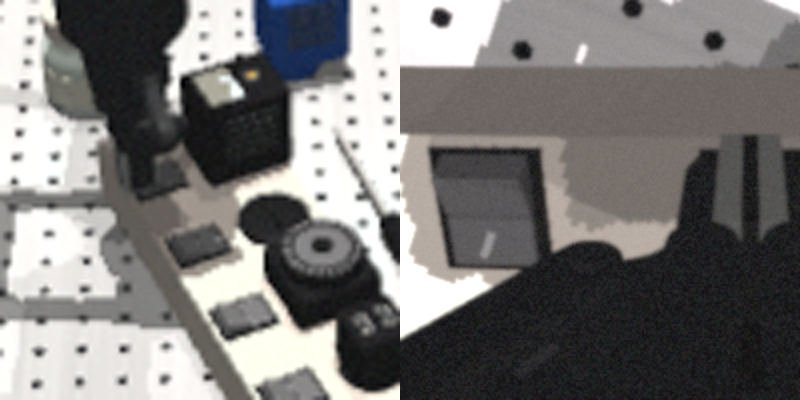

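servo_tool:
  moves:
    - {"dp":[0,0,0.005],"delta_rot":[0,0,0],"fingers":0}
    - {"dp":[0,0,0],"delta_rot":[0,0,0],"fingers":0}

```text
clock: 5.6
position: [0.5145, 0.0407, 0.1205]
ee_rot: [0.0, -0.204, 0.979, -0.0]
contact_force: [-2.6, -0.3, 10.9]
width: 0.0
gripper_force: 5.7
```

servo_tool:
  moves:
    - {"dp":[0,0,0.005],"delta_rot":[0,0,0],"fingers":0}
    - {"dp":[0,0,0],"delta_rot":[0,0,0],"fingers":0}

```text
clock: 5.8
position: [0.5145, 0.0406, 0.1204]
ee_rot: [0.001, -0.204, 0.979, -0.0]
contact_force: [-4.8, -0.2, 18.5]
width: -0.0001
gripper_force: 9.0
```

servo_tool:
  moves:
    - {"dp":[0,0,-0.02],"delta_rot":[0,0,0],"fingers":0}
    - {"dp":[0,0,-0.05],"delta_rot":[0,0,0],"fingers":0}
    - {"dp":[0,0,-0.2],"delta_rot":[0,0,0],"fingers":0}
    - {"dp":[0,0,-0.2],"delta_rot":[0,0,0],"fingers":0}
    - {"dp":[0,0,-0.2],"delta_rot":[0,0,0],"fingers":0}

```text
clock: 6.3
position: [0.5141, 0.0406, 0.2537]
ee_rot: [-0.0, -0.204, 0.979, 0.0]
contact_force: [1.1, -0.2, 0.8]
width: 0.0001
gripper_force: 0.0
```

servo_tool:
  moves:
    - {"dp":[0.2,0,0],"delta_rot":[0,0,0],"fingers":0}
    - {"dp":[0.2,0,0],"delta_rot":[0,0,0],"fingers":0}
    - {"dp":[0.2,0,0],"delta_rot":[0,0,0],"fingers":0}
    - {"dp":[0,0,0],"delta_rot":[0,0,0],"fingers":0}
    - {"dp":[0,0,0],"delta_rot":[0,0,0],"fingers":0}

```text
clock: 6.8
position: [0.4041, -0.0075, 0.2527]
ee_rot: [0.001, -0.203, 0.979, -0.0]
contact_force: [0.6, 0.1, 0.1]
width: -0.0003
gripper_force: 0.0
```

```bash
python3 w.py; python3 - <<'E'
from rig import imaging
import cv2, numpy as np
im,_=imaging.get_image("side"); a=cv2.resize(im[170:270,200:300],None,fx=4,fy=4,interpolation=cv2.INTER_CUBIC)
b,_=imaging.get_image("top"); b=cv2.resize(b[190:290,220:320],None,fx=4,fy=4,interpolation=cv2.INTER_CUBIC)
cv2.imwrite("pics/c4.png",cv2.convertScaleAbs(np.hstack([a,b])[:,:,::-1],alpha=1.6))
E
```

```text
t 6.8 p [ 0.40406788 -0.00749014  0.25273498] F [0.62112283 0.05664835 0.07199068] w -0.000250136661788075 q6 -2.1713349925164573
yaw tool x 3.550597840637979 want 3.550292653589793 tilt z [ 1.64321306e-03  5.00137310e-05 -9.99998649e-01]
dp units to target [-0.60185613  0.00660694  0.65459114]
```

View pics/c4.png

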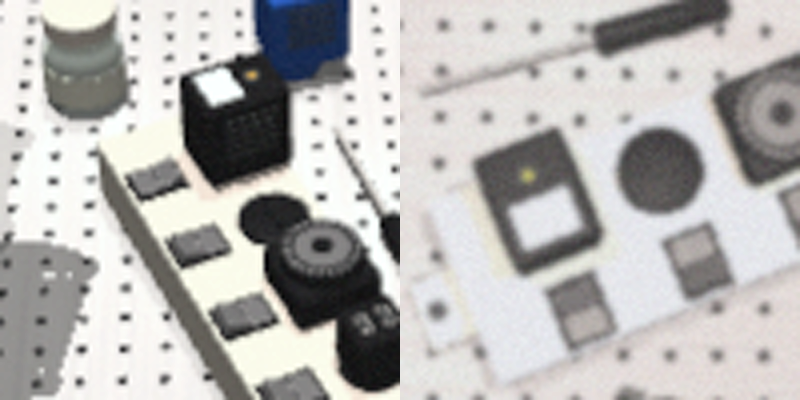

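Rocker 1 now shows the opposite shading, with its light half outboard at right crop (583,327). Rocker 2 at (697,260) is unchanged, and everything else stands as before.

```bash
python3 -c "
from rig import manip; print(manip.sign_off())"
```

```text
the job is handed in; nothing more can be done
None
```

The adapter's outlet (outlet 1) is switched off, with the hand clear and the job handed in. The other rockers and the things standing about looked undisturbed in the last pictures, but the hand-in returned no verdict.

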